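Load a grommet washer into the bench press on a forked loader

TASK

Pick up the forked loader by its wooden handle and, keeping the brass washer balanced flat on its tip and never touching the washer, carry it to the hand press and lower it so that the washer's hole goes over the shuttle's peg. With the fork still under the washer, push the shuttle's fence with the loader's tip until the shuttle is fully home, solid against its stop, hold it there with about a kilogram for half a second (never over two and a half; touch the press with nothing but the loader), then slide the fork straight back out without dragging the shuttle along, leaving the washer flat on the shuttle. Lay the loader flat on the green mat, clear of the press, let go, and leave everything else where it is.

Things in the scene. Friction and masses are not known exactly. Their poses are not given: they have to be found in the camera images.
- loader: Flat forked loading tool, 215 mm long, 0.14 kg, lying flat on the mat to one side of the press. x points along it to the tip, z up. Origin: underside of blade, centre line, 20 mm behind the tip. Steel blade 3 mm thick, 40 mm wide; the tip has an open slot 16 mm wide from x = -22 to +20 mm, leaving two tines. Centre of mass near x = -110 mm.
- loader_grip (a point): Where to grip the loader's pale wooden handle: its section's middle, 130 mm behind the loader's origin, 23 mm above the underside. Axes as the loader. Handle 22 mm wide (fingers close across this), from loader x = -195 to -95 mm, from 10 to 36 mm above the underside; a foot at its butt reaches down to the underside's level.
- washer: Plain brass washer, outside diameter 34 mm, hole 16 mm, 4 mm thick, about 22 g. Origin: centre of its underside. It starts lying loose on the loader's fork, its centre within about 4 mm of the loader's origin, held by friction only.
- press: Grey hand press fixed to the bench, 190 x 100 mm. Origin: on the mat, below the shuttle's peg at its farthest possible home. x: the way the shuttle is pushed home, away from the robot; z up. Base from x = -100 to +90 mm, 22 mm high; guide rails 32 mm high at y +-35 to 47 mm. Column beyond x = +58 mm.
- ram (a point): Middle of the lower face of the press's ram (32 mm diameter), 92 mm above the mat over the origin of the press; the head above it overhangs from press x = -18 mm, 128 to 178 mm above the mat; lever knob up to 200 mm. Axes as the press.
- shuttle: Steel plate 70 mm (x) by 66 mm (y) that slides along the press's x. Origin: peg's axis at the flat top (deck), 36 mm above the mat; axes as the press. Starts at press x = -45 to -37 mm; home is where it meets the stop (see stop_block). Stays where left: sliding it takes about 4 N either way, so a blade pressed hard on the deck drags it along.
- stop_block: Dark block across the press behind the shuttle, fixed, 70 mm wide; origin on the mat at press x = +54 mm. It carries an adjustable brass stop whose setting is not measured: the shuttle is home anywhere from press x = -18 to 0 mm. Feel for it: over the last 4 mm a spring pin yields (0 to 1.2 N on top of the 4 N), then the stop is solid.
- peg_top (a point): Top of the shuttle's upright peg, 15 mm above the deck. Peg 11 mm diameter, straight to 10 mm above the deck, then a cone to 4 mm diameter at the top.
- fence (a point): Foot, at deck level, of the middle of the shuttle's fence face, 27 mm beyond the peg's axis (+x): a low wall across the deck, 10 mm high, 60 mm wide, for the loader's tip to push on.
- mat: Green cutting mat fixed to the bench, 420 mm (x) by 660 mm (y), 2 mm thick, top 2 mm above the bench. Origin: centre of its underside.
- spool: Bystander: upright dark brown thread spool, 68 mm diameter, 110 mm high. Origin: centre of its underside.
- maul: Bystander: maul standing on its white 80 mm head, wooden handle up to 240 mm high. Origin: centre of its underside.
- wax_tin: Bystander: flat round tin, 68 mm diameter, 30 mm high. Origin: centre of its underside.
- dish: Bystander: glass dish, 100 mm diameter, 35 mm high. Origin: centre of its underside.
- stamp: Bystander: square brass bar stamp lying along x, 120 x 11 x 11 mm, on the mat between the press and the loader. Origin: centre of its underside.
- beeswax: Bystander: block of wax 50 x 35 x 20 mm. Origin: centre of its underside.
Things that resemble listed ones, but are neither listed nor needed, are in the scene too. Leave any pink look-alike of the loader alone.

How it is judged:
By the outcome, as a careful person would: the job done as asked, in the order asked, and still so for the second after the job is handed in, with the robot touching nothing.
It also fails if it takes over 72 s, if anything falls off the work surface, if the arm or the gripper's body presses on something with over 40 N, if the wrist force passes 120 N, or if a joint passes its speed limit or range.

ROBOT

A 6-joint arm with a two-finger parallel gripper is mounted at the origin on the work surface. World frame = base frame: x ahead of the robot, y to its left, z up, the work surface at z = 0. Lengths are in m, angles in degrees, forces in N, time in s.
With the tool pointing down it reaches from about 0.4 to 0.825 m from the base axis. Payload 7 kg.
Tool frame: the origin (TCP) lies between the finger pads; the fingertips stand 22 mm ahead of it and the grasp point (between the pads) lies 3 mm ahead of it; z points along the fingers, y is the direction in which the jaws open and shut (so a half turn about z gives the same grasp; the last joint's range is limited). The gripper opens to 88 mm and grips with 3 to 60 N. Pads are 19 mm wide; open, the fingers measure 130 mm over their backs; the gripper's body (78 mm by 193 mm) begins 47 mm behind the grasp point.
Start: joints at [92.481, 20.546, 0.682, 0, -70.136, -16.507], TCP at [0.164, 0.655, 0.249] pointing down, gripper open.
Joint ranges: [-176.03, 176.03], [-82.01, 121.73], [-58.28, 71.71], [-173.87, 95.51], [-174.79, -0.11], [-173.66, 173.66]. Speed limits (degrees/s): [136.94, 136.94, 172.46, 180, 180, 180].

INTERFACE

Orientations are given as [roll, pitch, yaw] about the fixed x, y, z axes, in that order (R = Rz(yaw) Ry(pitch) Rx(roll)).
In Python, from plant import telemetry, cams, r gives the robot as it stands.
- The arm moves only by the tool carry_out, never from a script. Its argument "commands" is one flat list of numbers, 5 for each row, row after row: the shift along the world's x, y, z as a fraction of full scale, then the turn about the world's z as a fraction of full scale, then the gripper's target within -1 to 1 (shut at 1, half-way at 0, fully open at -1). In form: [x, y, z, turn, claw, x, y, z, turn, claw, ...]. A call has 1 to 8 rows; each row shifts and turns the commanded pose from where the row before left it; what a row does not reach is not made up. Full scale, the value 1, is 0.04 m for a shift and 4 degrees for a turn. A row lasts 1/10 s, in which the tool goes at most 50 mm and 8.59 degrees, less where a joint would pass 70% of its speed; a pose out of reach is approached as far as the arm can. A call with a number of a shift or a turn outside -1 to 1 is refused whole. A call with a gripper value outside its range is refused whole. The fingers move at their own pace and stop on an object; "grip_force" is the grip in N (left out, the last holds). Time passes only in rows, so rows that do not move let the fingers close. It gives the time, the measured TCP pose, the force and the opening at its end, in the units of the state.
- telemetry.get_state(): the state, without advancing time (a new reading comes with each control period).
- cams.capture(name): name is "side" or "top" or "wrist"; returns a dict with "frame" (480x640x3 uint8, red, green, blue), "camera_matrix" (3x3 intrinsics, pixels), "k1" (the pictures are not rectified: a ray, as slopes to the right and down, at radius r is drawn at 1 + k1 r^2 times it, then the intrinsics apply), "camera_from_world" (4x4, takes a point from world to camera coordinates); the wrist camera has in their place "mount" (4x4, takes a point from camera to tool coordinates, whose origin is the TCP and whose axes are the flange's). Camera axes: x right, y down, z forward; pixel columns grow to the right and rows downward; lengths in m; the calibration is good to about 2 mm. A picture is of the moment at which its call begins: read the wrist's pose just before it. There is no depth.
- r.close_job(): hands the job in, once; it reports no verdict.
The state is a dict: "time_s": time; "joints": joint angles; "qd": joint speeds; "joint_torque": joint torques, N m; "tcp_pos": TCP position; "eef_rot": TCP orientation; "contact_force": force on the tool from outside, world axes, zero at the start; "moment": the same for the moment, N m; "gripper_width": finger opening in m.
Only numpy, scipy, OpenCV 4.12 (cv2) and the standard library are available. Lean on these libraries where they do the work, as an engineer would, in place of code of your own. Each camera call takes 0.05 s, during which the arm holds its last target. There are 200 camera calls.

## Working session

There is one attempt and no reset: what is moved stays moved. The work goes in short steps, Python scripts to look and compute and a tool call to move; the robot and the scene stay as the last step left them, time stands still between calls to the robot, and variables do not carry over. Pictures are saved under pics/ and viewed, about 8 in all and at most 12, crops included, and the job is handed in when it is done.

Besides the shell and the picture viewer there is one more tool, called after "Call:" in YAML: its name, and indented under it one key for each argument. carry_out: Moves the arm, as the interface text tells. Shift numbers are shares of 0.04 m and turn numbers shares of 4 degrees, none past 1 either way. Its arguments: {"type":"object","properties":{"commands":{"type":"array"},"grip_force":{"type":"number"}},"required":["commands"]}

```bash
mkdir -p pics; ls; cat > h.py <<'E'
import sys; sys.path.insert(0,'.')
import numpy as np, cv2, json
from plant import telemetry, cams, r
from scipy.spatial.transform import Rotation as R
def cap(n):
    s=telemetry.get_state(); c=cams.capture(n)
    K=np.array(c["camera_matrix"]);k1=c["k1"]
    if n=="wrist":
        T=np.eye(4);T[:3,:3]=R.from_euler('xyz',s["eef_rot"],degrees=True).as_matrix();T[:3,3]=s["tcp_pos"]
        W=T@np.array(c["mount"])
    else: W=np.linalg.inv(np.array(c["camera_from_world"]))
    d=dict(K=K.tolist(),k1=k1,W=W.tolist())
    return np.array(c["frame"]),d
def save(n,f):
    im,d=cap(n); cv2.imwrite(f'pics/{f}.png',im[...,::-1]); json.dump(d,open(f'pics/{f}.json','w')); return im,d
def load(f): return cv2.imread(f'pics/{f}.png'),json.load(open(f'pics/{f}.json'))
def proj(d,P):
    P=np.atleast_2d(P);W=np.array(d['W']);K=np.array(d['K'])
    c=(P-W[:3,3])@W[:3,:3]; s=c[:,:2]/c[:,2:]; s=s*(1+d['k1']*(s**2).sum(1,keepdims=True))
    return s@K[:2,:2].T+K[:2,2]
def ray(d,uv):
    W=np.array(d['W']);K=np.array(d['K']);uv=np.atleast_2d(uv).astype(float)
    u=cv2.undistortPoints(uv[:,None],K,np.array([d['k1'],0,0,0.]))[:,0]
    return W[:3,3],np.c_[u,np.ones(len(u))]@W[:3,:3].T
def onz(d,uv,z):
    o,v=ray(d,uv); return o+v*((z-o[2])/v[:,2])[:,None]
def crop(f,x0,y0,x1,y1,k,out):
    im,_=load(f); cv2.imwrite(f'pics/{out}.png',cv2.resize(im[y0:y1,x0:x1],None,fx=k,fy=k,interpolation=cv2.INTER_CUBIC))
E
python3 -c "
from h import *
print(telemetry.get_state())
for n in('top','side'):
    im,d=save(n,n+'0'); print(im.shape,d)
a=cv2.imread('pics/top0.png')
"
```

```text
pics
{'time_s': 0.0, 'joints': array([ 9.24809202e+01,  2.05913445e+01,  6.34800007e-01, -2.02330350e-02,
       -7.01357341e+01, -1.65058502e+01]), 'qd': array([ 0.0555651 , -0.02557021, -0.05425903, -0.08516227, -0.05480178,
        0.07614087]), 'joint_torque': array([ 3.23603099e-04, -5.82720530e+01,  2.93052185e+01,  6.99720025e+00,
        7.01768513e-03, -1.64316734e-04]), 'tcp_pos': array([0.16350649, 0.65443902, 0.24763112]), 'eef_rot': array([ 1.79906120e+02, -7.98352464e-03, -1.40318138e+01]), 'contact_force': array([-0.07536227, -0.78237507, -0.4077555 ]), 'moment': array([-0.03576205,  0.02180432, -0.0296763 ]), 'gripper_width': 0.0877542908558686}
(480, 640, 3) {'K': [[457.74834565022854, 0.0, 324.47882633838793], [0.0, 457.74834565022854, 239.17908134952492], [0.0, 0.0, 1.0]], 'k1': 0.037717612401975326, 'W': [[0.016293632665956063, -0.9827762888622803, 0.18407955775867707, 0.2830211789920644], [-0.999720857842167, -0.019163063092645153, -0.013819674678835726, 0.00800210739577352], [0.017109176773545943, -0.1838030006909314, -0.9828141904791265, 1.1279418735572593], [0.0, 0.0, 0.0, 1.0]]}
(480, 640, 3) {'K': [[467.8099631454755, 0.0, 324.12327639861115], [0.0, 467.8099631454755, 243.9224149844929], [0.0, 0.0, 1.0]], 'k1': -0.09634978330968699, 'W': [[0.8250833234398056, -0.34703882759346666, 0.4458716872869115, 0.03394562927272685], [-0.5650027072358511, -0.5024783112177632, 0.6544367712559431, -0.6919989936311104], [-0.0030741173829742633, -0.7918835766059914, -0.6106643520822375, 0.7433064374592115], [0.0, 0.0, 0.0, 1.0]]}
```

View pics/top0.png

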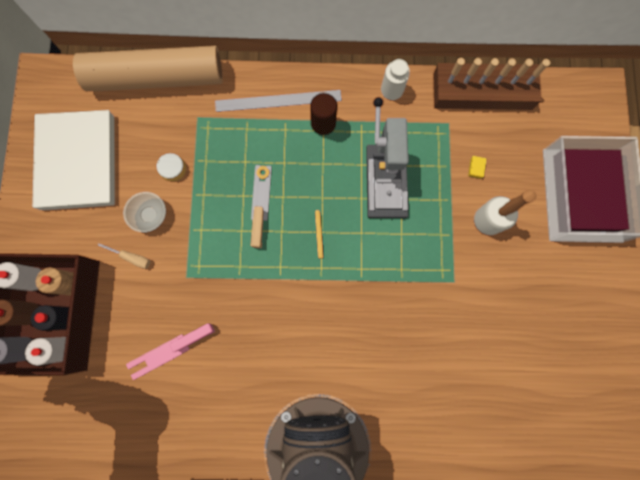

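View pics/side0.png

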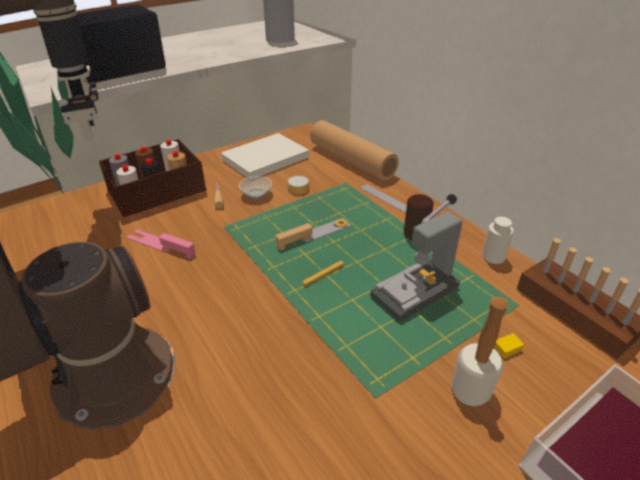

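The top view shows the loader (handle ~(258,227), washer ~(263,173)), the press (~(388,185)) and the pink look-alike at (170,350). I'll enlarge both targets.

```bash
python3 -c "
from h import *
im,d=load('top0')
a=cv2.resize(im[155:255,235:285],None,fx=5.5,fy=5.5,interpolation=cv2.INTER_CUBIC)
b=cv2.resize(im[130:230,355:425],None,fx=5.5,fy=5.5,interpolation=cv2.INTER_CUBIC)
cv2.imwrite('pics/c0.png',np.hstack([a,b]))
print(onz(d,[[258,227]],.025),onz(d,[[264,173]],.005),onz(d,[[389,190]],.038))
"
```

```text
[[0.51683914 0.15622966 0.025     ]] [[0.66237059 0.14957073 0.005     ]] [[ 0.61412314 -0.1650293   0.038     ]]
```

View pics/c0.png

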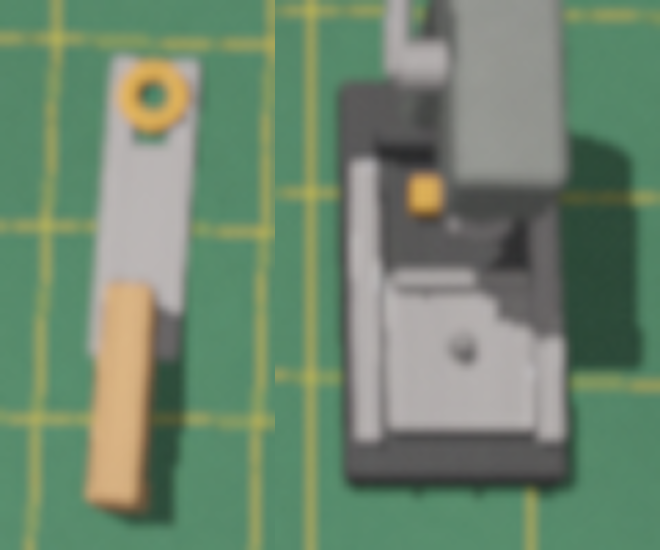

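The crop shows the blade's edges, the washer at (153,97) and the handle, plus the peg at (463,348) and the base outline. I'll turn these into positions.

```bash
python3 -c "
from h import *
im,d=load('top0')
L=lambda p:np.array(p)/5.5+[235,155]
P=lambda p:(np.array(p)-[275,0])/5.5+[355,130]
print('bladeL',onz(d,L([[113,62],[92,352]]),.005));print('bladeR',onz(d,L([[199,62],[182,310]]),.005))
print('handle',onz(d,L([[108,285],[153,285],[85,498],[138,508]]),.038))
print('peg',onz(d,P([[463,345]]),.053))
print('baseL',onz(d,P([[340,85],[348,480]]),.024),'front',onz(d,P([[348,482],[570,482]]),.024), 'fence',onz(d,P([[392,270],[475,270]]),.048))
print('shut front',onz(d,P([[385,432],[535,432]]),.038))
c=cams.capture('wrist');print(c['mount'],c['camera_matrix'],c['k1'])
"
```

```text
bladeL [[0.67983146 0.17184109 0.005     ]
 [0.54125417 0.1754501  0.005     ]]
bladeR [[0.68079237 0.1319317  0.005     ]
 [0.56180866 0.13532437 0.005     ]]
handle [[0.56435007 0.16481428 0.038     ]
 [0.56477977 0.14488003 0.038     ]
 [0.46810159 0.17061414 0.038     ]
 [0.46410494 0.14732301 0.038     ]]
peg [[ 0.60267304 -0.16303265  0.053     ]]
baseL [[ 0.73507811 -0.11155213  0.024     ]
 [ 0.54714688 -0.11518561  0.024     ]] front [[ 0.54622157 -0.11518471  0.024     ]
 [ 0.5482083  -0.21535931  0.024     ]] fence [[ 0.63832529 -0.13229505  0.048     ]
 [ 0.63908998 -0.16950525  0.048     ]]
shut front [[ 0.56613641 -0.13018462  0.038     ]
 [ 0.56747614 -0.19726063  0.038     ]]
[[ 9.22783706e-04 -9.62985219e-01 -2.69552624e-01  7.26854297e-02]
 [ 9.99999573e-01  8.73860557e-04  3.01494048e-04 -7.54344947e-04]
 [-5.47829054e-05 -2.69552787e-01  9.62985614e-01 -1.36067480e-01]
 [ 0.00000000e+00  0.00000000e+00  0.00000000e+00  1.00000000e+00]] [[389.11790997   0.         315.50837185]
 [  0.         389.11790997 242.44549533]
 [  0.           0.           1.        ]] 0.013799512347282326
```

Call:
carry_out:
  commands: [0,0,1,0.19,-1,0.62,-0.78,1,0.19,-1,0.62,-0.78,0,0.19,-1,0.62,-0.78,0,0.19,-1,0.62,-0.78,0,0.19,-1,0.62,-0.78,0,0.19,-1,0.62,-0.78,0,0.19,-1,0.62,-0.78,0,0.19,-1]

```text
time_s: 0.95
tcp_pos: [0.335, 0.4385, 0.3239]
eef_rot: [180.0, 0.0, -7.9]
contact_force: [0.3, 1.0, -0.0]
gripper_width: 0.0879
```

Call:
carry_out:
  commands: [0.62,-0.78,0,0.19,-1,0.62,-0.78,0,0.19,-1,0.62,-0.78,-0.4,0.19,-1,0.62,-0.78,-0.4,0.19,-1,0.62,-0.78,-0.4,0.19,-1,0.62,-0.78,-0.4,0.19,-1,0.62,-0.78,-0.4,0.19,-1,0.62,-0.78,0,0.19,-1]

```text
time_s: 1.75
tcp_pos: [0.5323, 0.1884, 0.2415]
eef_rot: [179.9, 0.2, -1.9]
contact_force: [0.3, -0.2, 0.2]
gripper_width: 0.0875
```

Call:
carry_out:
  commands: [0.62,-0.78,0,0,-1,0,0,0,0,-1,0,0,0,0,-1,0,0,0,0,-1]

```text
time_s: 2.15
tcp_pos: [0.5572, 0.1596, 0.2438]
eef_rot: [-180.0, 0.0, -1.9]
contact_force: [-0.2, 0.1, 0.3]
gripper_width: 0.088
```

```bash
python3 -c "
from h import *
save('wrist','w1'); s=telemetry.get_state(); print(s['tcp_pos'],s['eef_rot'],s['time_s'],s['contact_force'])
"
```

```text
[0.55706477 0.15988008 0.24399927] [-1.79992875e+02  5.75284363e-03 -1.81820616e+00] 2.2 [-0.1761054  -0.50774422 -0.46477832]
```

View pics/w1.png

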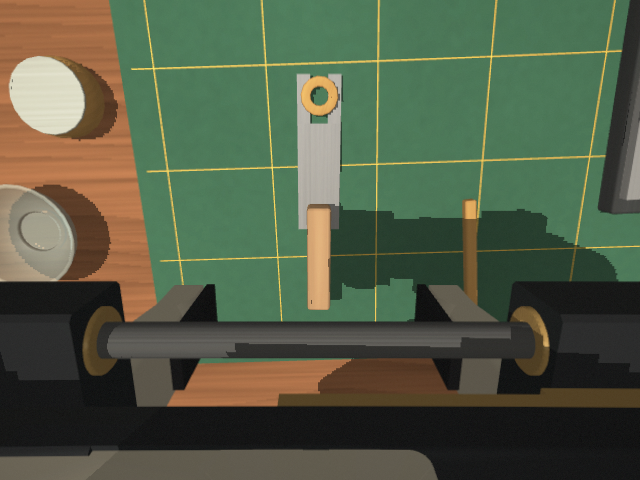

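The wrist view shows the blade's tip corners at (297,74) and (342,74), the washer at (319.5,96.5), the handle front at (307–330,206) and rear at (309–329,308), and the stamp at (470,200).

```bash
python3 -c "
from h import *
im,d=load('w1')
print('tip',onz(d,[[297,74],[342,74]],.005),'rear',onz(d,[[299.5,229],[340,229]],.005))
print('slot root',onz(d,[[319,123]],.005),'washer',onz(d,[[319.5,96.5],[301,97],[338.5,97],[320,77],[320,116]],.009))
print('handle',onz(d,[[307,208],[330.5,208],[309,308],[329.5,308]],.038),'stamp',onz(d,[[463,200],[478,200],[465,300]],.013))
"
```

```text
tip [[0.68118474 0.17275213 0.005     ]
 [0.67991617 0.13271513 0.005     ]] rear [[0.53934775 0.17661711 0.005     ]
 [0.5380805  0.13650774 0.005     ]]
slot root [[0.63900177 0.15438592 0.005     ]] washer [[0.66147723 0.15332004 0.009     ]
 [0.66157871 0.16987006 0.009     ]
 [0.66051676 0.13634791 0.009     ]
 [0.67756458 0.15241706 0.009     ]
 [0.64492399 0.15334204 0.009     ]]
handle [[0.56633285 0.16747421 0.038     ]
 [0.56567203 0.14656427 0.038     ]
 [0.46932147 0.16919255 0.038     ]
 [0.46870279 0.1495788  0.038     ]] stamp [[0.56461902 0.02003599 0.013     ]
 [0.56415507 0.00588381 0.013     ]
 [0.46156919 0.01078925 0.013     ]]
```

Call:
carry_out:
  commands: [-0.08,-1,0,0,-1,-0.08,-1,0,0,-1,-0.08,-1,0,0,-1,-0.08,-1,0,0,-1,-0.08,-1,0,0,-1,-0.08,-1,0,0,-1,-0.08,-1,0,0,-1,-0.08,-1,0,0,-1]

```text
time_s: 3.0
tcp_pos: [0.5318, -0.161, 0.2445]
eef_rot: [-180.0, -0.1, -1.7]
contact_force: [0.5, -1.5, 0.3]
gripper_width: 0.0877
```

Call:
carry_out:
  commands: [0,0,0,0,-1,0,0,0,0,-1,0,0,0,0,-1,0,0,0,0,-1]

```text
time_s: 3.4
tcp_pos: [0.5322, -0.1594, 0.2441]
eef_rot: [-180.0, -0.0, -1.8]
contact_force: [0.4, 1.2, 0.2]
gripper_width: 0.088
```

```bash
python3 -c "
from h import *
save('wrist','w2'); s=telemetry.get_state(); print(s['tcp_pos'],s['eef_rot'],s['time_s'],s['contact_force'])
crop('w2',180,0,480,300,2,'w2c')
"
```

```text
[ 0.5322279  -0.15949278  0.24412846] [-1.79994482e+02 -1.56327687e-02 -1.75235663e+00] 3.45 [ 0.29658489  0.28132851 -0.70085531]
```

View pics/w2c.png

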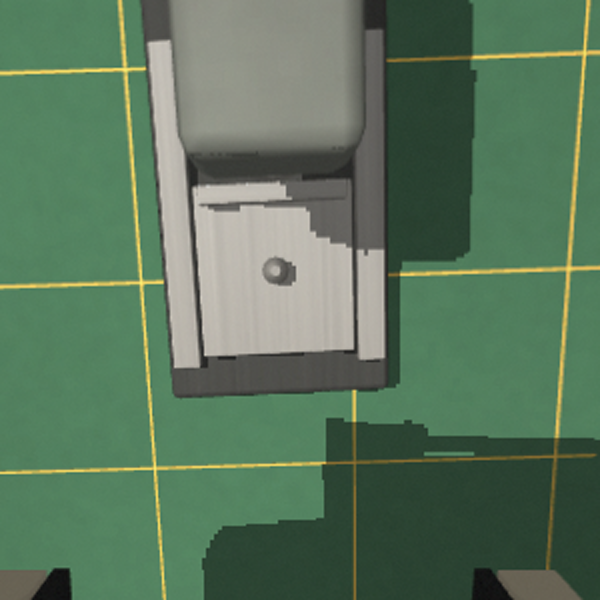

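The crop shows the peg's top at (272,268), the base front corners at (175,396) and (386,388), the deck front corners at (205,355) and (354,350), and the rails' outer edges at (148,42)–(174,368) and (384,30)–(385,358).

```bash
python3 -c "
from h import *
im,d=load('w2')
C=lambda p:np.array(p)/2+[180,0]
f=onz(d,C([[175,396],[386,388]]),.024);print('front',f)
a=onz(d,C([[148,42],[174,368]]),.034);b=onz(d,C([[384,250],[385,358]]),.034);print('rails',a,b)
e=onz(d,C([[205,355],[354,350]]),.038);print('deck front',e)
p=onz(d,C([[272,268]]),.053);print('peg',p, onz(d,C([[275,270]]),.046))
print('fence top front',onz(d,C([[200,207],[345,202]]),.048))
for q in (f[1]-f[0],e[1]-e[0]): print('yaw',np.degrees(np.arctan2(q[0],-q[1])))
for q in (a[0]-a[1],b[0]-b[1]): print('yaw',np.degrees(np.arctan2(q[1],q[0])))
"
```

```text
front [[ 0.54924338 -0.11504069  0.024     ]
 [ 0.55005856 -0.21209913  0.024     ]]
rails [[ 0.69214398 -0.11465739  0.034     ]
 [ 0.56328288 -0.11667623  0.034     ]] [[ 0.61053385 -0.20916756  0.034     ]
 [ 0.56490899 -0.21008007  0.034     ]]
deck front [[ 0.56900745 -0.13105465  0.038     ]
 [ 0.56923752 -0.19599609  0.038     ]]
peg [[ 0.60463615 -0.16130944  0.053     ]] [[ 0.60379661 -0.1625341   0.046     ]]
fence top front [[ 0.62905599 -0.13304912  0.048     ]
 [ 0.62921599 -0.19136912  0.048     ]]
yaw 0.48120852720866153
yaw 0.2029798463407125
yaw 0.8975683448822489
yaw 1.1457740732377926
```

Call:
carry_out:
  commands: [0.04,0.99,0,0,-1,0.04,0.99,0,0,-1,0.04,0.99,0,0,-1,0.04,0.99,0,0,-1,0.04,0.99,-0.5,0.04,-1,0.04,0.99,-0.5,0,-1,0.04,0.99,-0.5,0,-1,0.04,0.99,-0.5,0,-1]

```text
time_s: 4.25
tcp_pos: [0.5443, 0.1587, 0.1636]
eef_rot: [-180.0, -0.0, -1.6]
contact_force: [0.9, -1.1, 0.4]
gripper_width: 0.0878
```

Call:
carry_out:
  commands: [0,0,-0.5,0,-1,0,0,-0.5,0,-1,0,0,-0.5,0,-1,0,0,0,0,-1,0,0,0,0,-1,0,0,0,0,-1]

```text
time_s: 4.85
tcp_pos: [0.5454, 0.1567, 0.1052]
eef_rot: [-180.0, -0.1, -1.7]
contact_force: [0.5, -0.2, -0.1]
gripper_width: 0.0876
```

```bash
python3 -c "
from h import *
for i in range(3):
  s=telemetry.get_state(); print(s['tcp_pos'],s['eef_rot'],s['time_s'],s['contact_force'])
"
```

```text
[0.54541023 0.15668902 0.10524083] [-1.79951318e+02 -9.34761054e-02 -1.66290527e+00] 4.85 [ 0.47395431 -0.21380538 -0.14064375]
[0.54541023 0.15668902 0.10524083] [-1.79951318e+02 -9.34761054e-02 -1.66290527e+00] 4.85 [ 0.47395431 -0.21380538 -0.14064375]
[0.54541023 0.15668902 0.10524083] [-1.79951318e+02 -9.34761054e-02 -1.66290527e+00] 4.85 [ 0.47395431 -0.21380538 -0.14064375]
```

Call:
carry_out:
  commands: [0,0,-0.4,0,-1,0,0,-0.4,0,-0.8,0,0,-0.4,0,-0.5,0,0,-0.4,0,-0.2,0,0,-0.21,0,0.1,0,0,0,0,0.3,0,0,0,0,0.4,0,0,0,0,0.4]
  grip_force: 10

```text
time_s: 5.65
tcp_pos: [0.5454, 0.1564, 0.0326]
eef_rot: [-179.9, -0.1, -1.7]
contact_force: [-0.6, 0.1, -0.3]
gripper_width: 0.0369
```

Call:
carry_out:
  commands: [0,0,0,0,0.44,0,0,0,0,0.47,0,0,0,0,0.5,0,0,0,0,0.53,0,0,0,0,0.56,0,0,0,0,0.6]

```text
time_s: 6.25
tcp_pos: [0.5451, 0.1564, 0.032]
eef_rot: [-180.0, -0.0, -1.7]
contact_force: [-1.5, 1.2, 4.9]
gripper_width: 0.0219
```

Call:
carry_out:
  commands: [0,0,0,0,0.7,0,0,0,0,0.8,0,0,0,0,0.8]
  grip_force: 35

```text
time_s: 6.55
tcp_pos: [0.5451, 0.1563, 0.032]
eef_rot: [-180.0, -0.0, -1.7]
contact_force: [-1.5, 1.7, 5.3]
gripper_width: 0.0214
```

```bash
python3 -c "
from h import *
save('wrist','w3'); s=telemetry.get_state(); print(s)
"
```

```text
{'time_s': 6.6, 'joints': array([ 3.57759118e+01,  2.37992680e+01, -2.73923181e+01,  5.85824306e-03,
       -3.87627914e+01,  5.25280947e+01]), 'qd': array([-0.01071386,  0.02602685, -0.04767555, -0.09181349, -0.07776355,
       -0.09457228]), 'joint_torque': array([ -1.40306421, -49.95720148,  18.01833808,   4.48018715,
         0.05821365,  -0.07623799]), 'tcp_pos': array([0.54506671, 0.15633029, 0.03195582]), 'eef_rot': array([-1.79975158e+02, -3.84418722e-02, -1.69143542e+00]), 'contact_force': array([-1.13417118,  2.2640751 ,  4.67640701]), 'moment': array([0.72440706, 0.49964521, 0.06624731]), 'gripper_width': 0.021923281932862915}
```

View pics/w3.png

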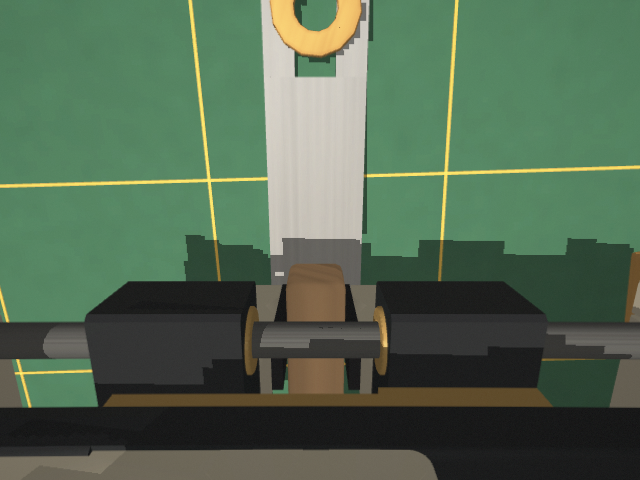

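The washer still rests on the fork (bottom edge at (317,55)) and the slot root is at row 77. Next is a gentle lift.

Call:
carry_out:
  commands: [0,0,0.01,0,0.8,0,0,0.02,0,0.8,0,0,0.03,0,0.8,0,0,0.05,0,0.8,0,0,0.08,0,0.8,0,0,0.1,0,0.8,0,0,0.05,0,0.8,0,0,0.02,0,0.8]

```text
time_s: 7.4
tcp_pos: [0.5449, 0.1561, 0.0464]
eef_rot: [-180.0, -0.0, -1.7]
contact_force: [0.8, 0.4, -2.3]
gripper_width: 0.0215
```

Call:
carry_out:
  commands: [0,0,0.05,0,0.8,0,0,0.1,0,0.8,0,0,0.15,0,0.8,0,0,0.2,0,0.8,0,0,0.2,0,0.8,0,0,0.2,0,0.8,0,0,0.1,0,0.8,0,0,0.05,0,0.8]

```text
time_s: 8.2
tcp_pos: [0.545, 0.1562, 0.0887]
eef_rot: [-180.0, -0.0, -1.7]
contact_force: [-0.1, -0.2, -2.0]
gripper_width: 0.0221
```

Call:
carry_out:
  commands: [0,0,0,0,0.8,0,0,0,0,0.8]

```text
time_s: 8.4
tcp_pos: [0.5446, 0.1559, 0.0877]
eef_rot: [180.0, 0.0, -1.7]
contact_force: [-0.1, -0.7, -1.7]
gripper_width: 0.0216
```

```bash
python3 -c "
from h import *
save('wrist','w4'); save('side','s4');s=telemetry.get_state(); print(s)
a,_=load('w4');b,_=load('w3');c,_=load('s4')
a=np.vstack([a[:300,200:440],b[:300,200:440]]) ; c=cv2.resize(c[120:360,200:480],None,fx=2,fy=2.5)
cv2.imwrite('pics/c4.png',np.hstack([a,c]))
"
```

```text
{'time_s': 8.5, 'joints': array([ 3.57652806e+01,  1.94325803e+01, -2.46418706e+01, -2.43344826e-03,
       -4.59667675e+01,  5.25266685e+01]), 'qd': array([ 0.05561863,  0.08687567,  0.07710344, -0.01315754, -0.01097511,
        0.05966236]), 'joint_torque': array([ 1.24514940e-03, -5.10183156e+01,  2.31264335e+01,  5.56090057e+00,
        1.16010248e-01,  1.68320594e-04]), 'tcp_pos': array([0.54454453, 0.15587362, 0.08760559]), 'eef_rot': array([ 1.79976311e+02,  3.37761117e-02, -1.70974991e+00]), 'contact_force': array([-0.05507985, -0.33862019, -1.92654288]), 'moment': array([-0.01200559,  0.02933712,  0.01138454]), 'gripper_width': 0.021835887932564125}
```

View pics/c4.png

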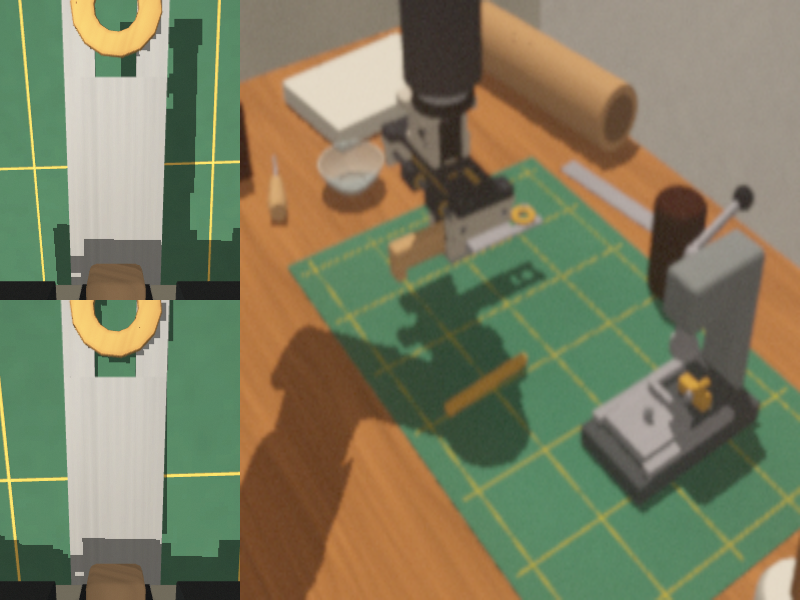

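Grasp is firm: the washer and fork are unchanged relative to the gripper (slot root at row 77, washer edge at row 55, sides at x = 270 and 361). Now the washer offset from the TCP.

```bash
python3 -c "
from h import *
im,d=load('w4'); s=telemetry.get_state(); t=np.array([.5446,.1559,.0876]); y=np.radians(-1.7)
g=lambda uv,z:((onz(d,uv,t[2]+z)-t)[:,:2]@np.array([[np.cos(y),-np.sin(y)],[np.sin(y),np.cos(y)]])).round(4)
print('slot root',g([[316,77]],-.027),'slot sides',g([[295.5,70],[336.5,70]],-.027))
print('edges of blade',g([[262,10],[369,10],[271,240],[362,240]],-.027))
print('washer bottom edge',g([[316,55]],-.025),'sides',g([[270,8],[361.5,8]],-.023),'hole bottom',g([[315.5,31]],-.023))
"
```

```text
slot root [[0.0938 0.0005]] slot sides [[ 0.0963  0.0085]
 [ 0.0963 -0.0074]]
edges of blade [[ 0.1168  0.0206]
 [ 0.1168 -0.0191]
 [ 0.0282  0.02  ]
 [ 0.0282 -0.0195]]
washer bottom edge [[0.1013 0.0005]] sides [[ 0.1163  0.0172]
 [ 0.1164 -0.0159]] hole bottom [[0.1089 0.0007]]
```

Call:
carry_out:
  commands: [-0.013,-0.075,0.02,0,0.8,-0.027,-0.15,0.05,0.02,0.8,-0.04,-0.225,0.08,0.03,0.8,-0.054,-0.3,0.1,0.03,0.8,-0.068,-0.38,0.1,0.03,0.8,-0.068,-0.38,0.06,0.03,0.8,-0.068,-0.38,0.03,0.03,0.8,-0.068,-0.38,0,0.03,0.8]

```text
time_s: 9.3
tcp_pos: [0.5282, 0.0637, 0.1059]
eef_rot: [-180.0, -0.0, -0.9]
contact_force: [1.1, -1.0, -1.5]
gripper_width: 0.0213
```

Call:
carry_out:
  commands: [-0.068,-0.38,0,0.03,0.8,-0.068,-0.38,0,0.03,0.8,-0.068,-0.38,0,0.03,0.8,-0.068,-0.38,0,0.03,0.8,-0.068,-0.38,0,0.03,0.8,-0.068,-0.38,0,0.03,0.8,-0.068,-0.38,0,0.03,0.8,-0.068,-0.38,0,0.03,0.8]

```text
time_s: 10.1
tcp_pos: [0.5065, -0.0576, 0.1056]
eef_rot: [180.0, 0.0, 0.1]
contact_force: [0.4, -1.1, -1.0]
gripper_width: 0.022
```

Call:
carry_out:
  commands: [-0.068,-0.38,0,0.03,0.8,-0.068,-0.38,0,0.03,0.8,-0.068,-0.38,0,0.03,0.8,-0.068,-0.38,0,0.03,0.8,-0.068,-0.38,0,0.03,0.8,-0.054,-0.3,0,0.02,0.8,-0.04,-0.225,0,0,0.8,-0.027,-0.15,0,0,0.8]

```text
time_s: 10.9
tcp_pos: [0.4881, -0.1602, 0.1055]
eef_rot: [180.0, 0.0, 0.7]
contact_force: [0.1, 0.3, -2.0]
gripper_width: 0.0215
```

Call:
carry_out:
  commands: [-0.013,-0.075,0,0,0.8,0,-0.03,0,0,0.8,0,0,0,0,0.8,0,0,0,0,0.8]

```text
time_s: 11.3
tcp_pos: [0.488, -0.1633, 0.1056]
eef_rot: [-180.0, -0.0, 0.8]
contact_force: [0.4, 0.7, -1.9]
gripper_width: 0.0222
```

```bash
python3 -c "
from h import *
save('wrist','w5'); save('side','s5');s=telemetry.get_state(); print(s['tcp_pos'],s['eef_rot'],s['time_s'],s['contact_force'])
a,_=load('w5');c,_=load('s5')
a=a[:300,200:440]; c=cv2.resize(c[240:340,340:480],None,fx=4,fy=4,interpolation=cv2.INTER_CUBIC)
o=np.zeros((400,800,3),np.uint8);o[:300,:240]=a;o[:,240:]=c
cv2.imwrite('pics/c5.png',o)
"
```

```text
[ 0.48791189 -0.16328845  0.10558597] [-1.79999254e+02 -2.48207073e-03  7.58646435e-01] 11.4 [ 0.78911772  0.15444742 -1.73849821]
```

View pics/c5.png

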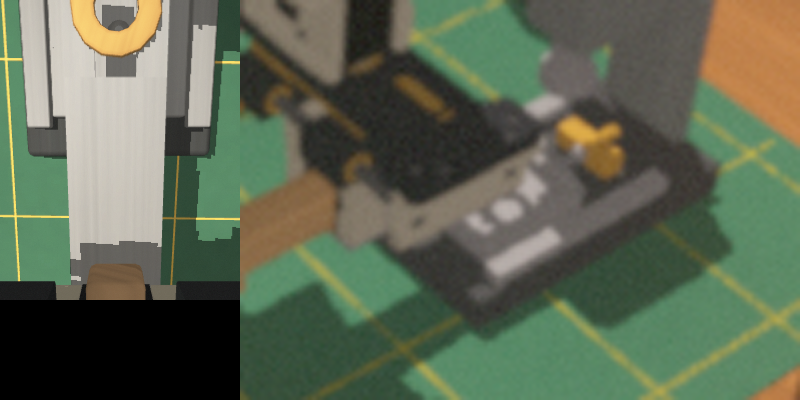

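The washer is unmoved on the fork, and the peg's top shows dark through the hole near (318,22) in the wrist frame. I'll check that closely before lowering.

```bash
python3 -c "
from h import *
crop('w5',260,0,380,80,6,'c6')
im,d=load('w5'); t=np.array([.4879,-.1634,.1056]);y=np.radians(.75)
print((proj(d,[[.6045,-.162,.053],[.6045,-.162,.048],[.6045,-.162,.038]])-[260,0])*6)
M=np.array([[np.cos(y),-np.sin(y)],[np.sin(y),np.cos(y)]])
for o in (.116,.117,.118):
  w=np.r_[t[:2]+M@[o,.0005],t[2]-.023]; 
  a=np.radians(np.arange(0,360,90)); print(o,w,((proj(d,w+np.c_[np.cos(a)*.008,np.sin(a)*.008,0*a])-[260,0])*6).round().tolist())
"
```

```text
[[347.05398963 172.85424411]
 [346.66669387 190.23879338]
 [345.95306104 222.26913143]]
0.116 [ 0.60388352 -0.16138165  0.0826    ] [[341.0, -96.0], [207.0, 55.0], [338.0, 205.0], [472.0, 59.0]]
0.117 [ 0.60488343 -0.16136856  0.0826    ] [[342.0, -115.0], [207.0, 36.0], [338.0, 187.0], [472.0, 40.0]]
0.118 [ 0.60588335 -0.16135547  0.0826    ] [[342.0, -135.0], [206.0, 17.0], [338.0, 168.0], [473.0, 21.0]]
```

View pics/c6.png

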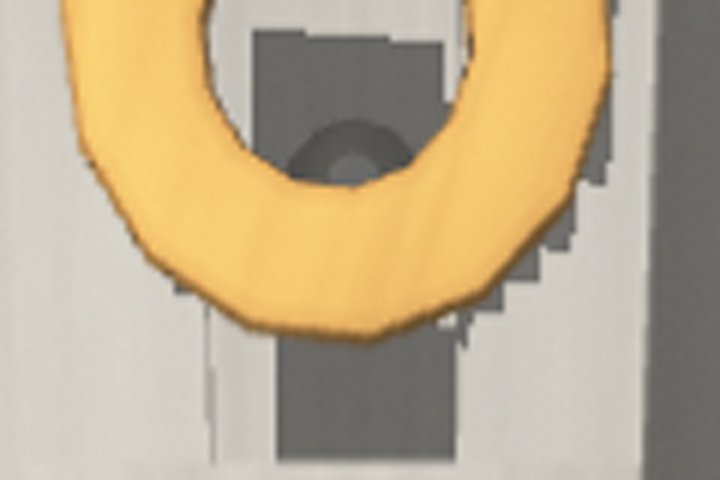

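The hole's near edge (row 187) fits the predicted offset. The peg's front edge (row 120) puts the peg ~1.2 mm nearer and ~0.7 mm to the right, so I'll correct that and lower.

Call:
carry_out:
  commands: [-0.01,-0.008,-0.03,0,0.8,-0.01,-0.005,-0.06,0,0.8,-0.01,-0.005,-0.09,0,0.8,0,0,-0.09,0,0.8,0,0,-0.09,0,0.8,0,0,-0.07,0,0.8,0,0,-0.04,0,0.8,0,0,-0.02,0,0.8]

```text
time_s: 12.2
tcp_pos: [0.4865, -0.1643, 0.0857]
eef_rot: [180.0, 0.0, 0.7]
contact_force: [0.2, -0.4, -1.7]
gripper_width: 0.0217
```

Call:
carry_out:
  commands: [0,0,0,0,0.8,0,0,0,0,0.8]

```text
time_s: 12.4
tcp_pos: [0.4867, -0.1643, 0.0861]
eef_rot: [180.0, -0.0, 0.7]
contact_force: [0.4, 0.5, -0.8]
gripper_width: 0.0217
```

```bash
python3 -c "
from h import *
save('wrist','w7');s=telemetry.get_state(); print(s['tcp_pos'],s['eef_rot'],s['time_s'],s['contact_force'])
crop('w7',260,0,380,80,6,'c7')
im,d=load('w7')
print((proj(d,[[.6037,-.1622,.053],[.6037+.0055,-.1622,.048],[.6037-.0055,-.1622,.048]])-[260,0])*6)
"
```

```text
[ 0.48670189 -0.1643093   0.08612206] [ 1.79997752e+02 -1.45491503e-02  7.38379853e-01] 12.45 [-0.85221148  0.31810466 -1.90403248]
[[334.67458356  85.7296664 ]
 [335.78320666  13.60101958]
 [333.47742092 200.36632892]]
```

View pics/c7.png

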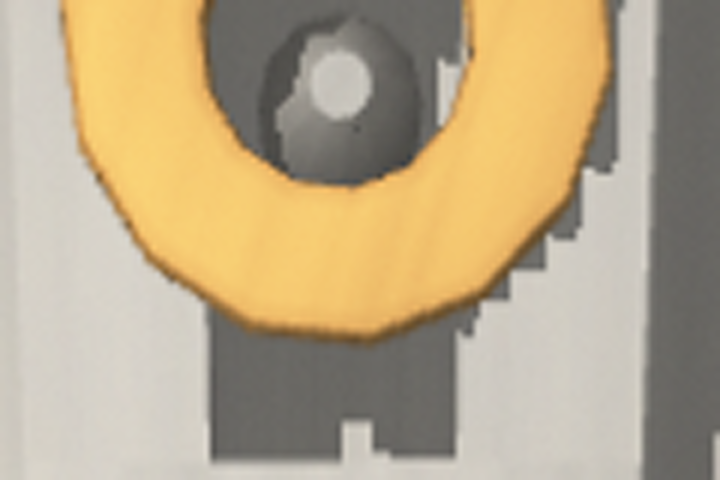

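The peg top is at (341,83), where predicted, and centred under the hole to within 0.4 mm. Lowering over it.

Call:
carry_out:
  commands: [0,0,-0.03,0,0.8,0,-0.005,-0.06,0,0.8,0,0,-0.07,0,0.8,0,0,-0.07,0,0.8,0,0,-0.07,0,0.8,0,0,-0.05,0,0.8,0,0,-0.03,0,0.8,0,0,0,0,0.8]

```text
time_s: 13.25
tcp_pos: [0.4865, -0.1645, 0.0706]
eef_rot: [180.0, 0.0, 0.7]
contact_force: [-0.7, -0.3, -1.6]
gripper_width: 0.0219
```

Call:
carry_out:
  commands: [0,0,0,0,0.8,0,0,-0.01,0,0.8,0,0,0,0,0.8]

```text
time_s: 13.55
tcp_pos: [0.4866, -0.1645, 0.0704]
eef_rot: [-180.0, -0.0, 0.7]
contact_force: [0.4, -0.6, -1.7]
gripper_width: 0.0217
```

```bash
python3 -c "
from h import *
save('wrist','w8');s=telemetry.get_state(); print(s['tcp_pos'],s['eef_rot'],s['time_s'],s['contact_force'],s['moment'])
a,_=load('w8')
a=cv2.resize(a[:130,230:410],None,fx=4,fy=4,interpolation=cv2.INTER_CUBIC)
cv2.imwrite('pics/c8.png',a)
"
```

```text
[ 0.48664758 -0.16450945  0.07046625] [ 1.79999723e+02 -1.01432709e-02  7.33207090e-01] 13.6 [ 0.29131138  0.55379502 -1.34916402] [-0.03531379  0.02195525 -0.03870544]
```

View pics/c8.png

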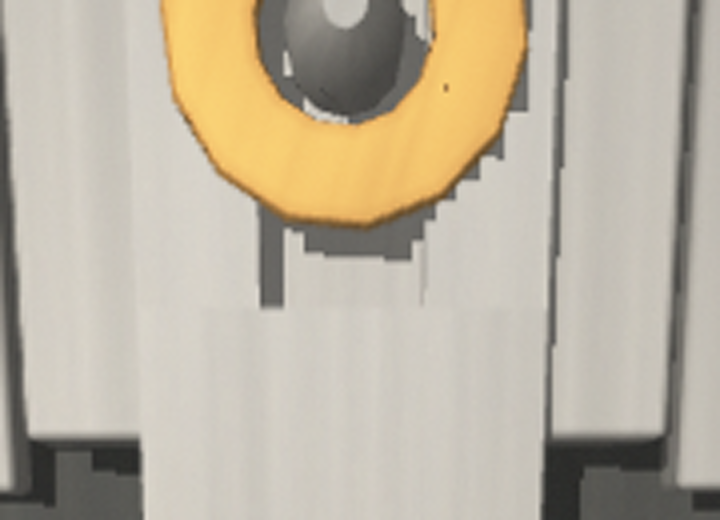

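The peg stands centred inside the washer's hole with no contact force. I'll lower 1 mm more and push forward.

Call:
carry_out:
  commands: [0,0,-0.015,0,0.8,0,0,-0.01,0,0.8,0.02,0,0,0,0.8,0.04,0,0,0,0.8,0.05,0.001,0,0,0.8,0.04,0,0,0,0.8,0.02,0,0,0,0.8,0,0,0,0,0.8]

```text
time_s: 14.4
tcp_pos: [0.4936, -0.1645, 0.0693]
eef_rot: [180.0, -0.0, 0.7]
contact_force: [-0.0, -0.5, -1.1]
gripper_width: 0.0218
```

Call:
carry_out:
  commands: [0.02,0,0,0,0.8,0.03,0.001,0,0,0.8,0.03,0,0,0,0.8,0.03,0,0,0,0.8,0.03,0.001,0,0,0.8]

```text
time_s: 14.9
tcp_pos: [0.4983, -0.1644, 0.0691]
eef_rot: [-180.0, 0.1, 0.7]
contact_force: [-4.2, -0.9, -0.6]
gripper_width: 0.022
```

Call:
carry_out:
  commands: [0.03,0,0,0,0.8,0.03,0.001,0,0,0.8,0.03,0,0,0,0.8]

```text
time_s: 15.2
tcp_pos: [0.5024, -0.1644, 0.0692]
eef_rot: [-180.0, 0.0, 0.7]
contact_force: [-5.1, 0.6, -1.1]
gripper_width: 0.0216
```

```bash
python3 -c "
from h import *
s=telemetry.get_state(); print(s['tcp_pos'],s['eef_rot'],s['time_s'],s['contact_force'],s['moment'])
"
```

```text
[ 0.50242168 -0.16436     0.06923874] [-1.79998578e+02  3.30585026e-02  7.24915476e-01] 15.2 [-5.14665825  0.56388869 -1.08223455] [-0.04834312  1.57570059  0.08342299]
```

Call:
carry_out:
  commands: [0.03,0,0,0,0.8,0.03,0.001,0,0,0.8,0.03,0,0,0,0.8,0.03,0.001,0,0,0.8,0.03,0,0,0,0.8,0.03,0.001,0,0,0.8,0.02,0,0,0,0.8,0,0,0,0,0.8]

```text
time_s: 16.0
tcp_pos: [0.5108, -0.1642, 0.0694]
eef_rot: [-180.0, -0.0, 0.7]
contact_force: [-3.6, -0.3, -2.2]
gripper_width: 0.0215
```

Call:
carry_out:
  commands: [0.01,0,0,0,0.8,0.01,0,0,0,0.8]

```text
time_s: 16.2
tcp_pos: [0.5113, -0.1642, 0.0694]
eef_rot: [-180.0, 0.0, 0.7]
contact_force: [-4.4, -0.9, -1.9]
gripper_width: 0.0219
```

```bash
python3 -c "
from h import *
s=telemetry.get_state(); print(s['tcp_pos'],s['eef_rot'],s['time_s'],s['contact_force'],s['moment'])
"
```

```text
[ 0.51133897 -0.16419983  0.06936894] [-1.79997108e+02  5.19853633e-03  7.30084489e-01] 16.2 [-4.42104167 -0.85359473 -1.91636017] [-0.05419271  1.65139404  0.0377101 ]
```

Call:
carry_out:
  commands: [0.0125,0,0,0,0.8]

```text
time_s: 16.3
tcp_pos: [0.5119, -0.1642, 0.0694]
eef_rot: [-180.0, 0.0, 0.7]
contact_force: [-3.9, 0.4, -2.6]
gripper_width: 0.0218
```

Call:
carry_out:
  commands: [0.0125,0,0,0,0.8]

```text
time_s: 16.4
tcp_pos: [0.5124, -0.1642, 0.0694]
eef_rot: [-180.0, 0.0, 0.7]
contact_force: [-4.2, -0.0, -2.2]
gripper_width: 0.0216
```

Call:
carry_out:
  commands: [0.0125,0,0,0,0.8]

```text
time_s: 16.5
tcp_pos: [0.5129, -0.1642, 0.0694]
eef_rot: [-180.0, 0.0, 0.7]
contact_force: [-4.2, 0.2, -2.1]
gripper_width: 0.0218
```

Call:
carry_out:
  commands: [0.0125,0.001,0,0,0.8]

```text
time_s: 16.6
tcp_pos: [0.5134, -0.1642, 0.0694]
eef_rot: [180.0, 0.0, 0.7]
contact_force: [-4.1, -0.1, -2.5]
gripper_width: 0.0219
```

Call:
carry_out:
  commands: [0.0125,0,0,0,0.8]

```text
time_s: 16.7
tcp_pos: [0.5139, -0.1642, 0.0694]
eef_rot: [180.0, 0.0, 0.7]
contact_force: [-3.7, -0.8, -2.4]
gripper_width: 0.0217
```

```bash
cat > f.py <<'E'
from h import *
F=[]
for i in range(6):
    cams.capture('wrist'); s=telemetry.get_state(); F.append(np.r_[s['tcp_pos'],s['contact_force']])
F=np.array(F);print(F.mean(0).round(4),'sd',F[:,3].std().round(2),'max',F[:,3].min().round(2),s['time_s'])
E
python3 f.py
python3 -c "
from h import *
im,d=load('top0'); print(onz(d,[[382.3,168.7],[379,162],[385.5,162]],.045))
for f in ('top0','side0'):
    im,d=load(f); h=cv2.cvtColor(im,cv2.COLOR_BGR2HSV); m=cv2.inRange(h,(10,110,110),(28,255,255))
    a=proj(d,[[.69,-.16,.045]])[0].astype(int); x,y=a
    ys,xs=np.nonzero(m[y-25:y+25,x-25:x+25]); print(f,a,len(xs),[(xs.min()+x-25,ys[xs==xs.min()].mean()+y-25)],(xs.max()+x-25),ys.min()+y-25,ys.max()+y-25)
"
```

```text
[ 0.514  -0.1642  0.0694 -3.4759  0.039  -2.4058] sd 0.48 max -4.1 17.0
[[ 0.6664706  -0.1477384   0.045     ]
 [ 0.68372516 -0.13961927  0.045     ]
 [ 0.68406345 -0.15579988  0.045     ]]
top0 [387 159] 40 [(np.int64(379), np.float64(165.0))] 384 162 168
side0 [430 269] 139 [(np.int64(419), np.float64(272.5))] 435 269 283
```

Call:
carry_out:
  commands: [0.0125,0,0,0,0.8]

```text
time_s: 17.1
tcp_pos: [0.5143, -0.1642, 0.0694]
eef_rot: [-180.0, 0.0, 0.7]
contact_force: [-3.7, 0.7, -2.9]
gripper_width: 0.0216
```

Call:
carry_out:
  commands: [0.0125,0,0,0,0.8]

```text
time_s: 17.2
tcp_pos: [0.5148, -0.1642, 0.0694]
eef_rot: [180.0, 0.0, 0.7]
contact_force: [-3.5, -0.3, -2.9]
gripper_width: 0.0216
```

Call:
carry_out:
  commands: [0.0125,0,0,0,0.8]

```text
time_s: 17.3
tcp_pos: [0.5154, -0.1642, 0.0693]
eef_rot: [-180.0, 0.0, 0.7]
contact_force: [-4.2, 0.4, -2.3]
gripper_width: 0.0216
```

Call:
carry_out:
  commands: [0.0125,0.001,0,0,0.8]

```text
time_s: 17.4
tcp_pos: [0.5159, -0.1641, 0.0694]
eef_rot: [180.0, 0.0, 0.7]
contact_force: [-3.5, -0.5, -0.5]
gripper_width: 0.0218
```

Call:
carry_out:
  commands: [0.0125,0,0,0,0.8]

```text
time_s: 17.5
tcp_pos: [0.5164, -0.1641, 0.0694]
eef_rot: [-180.0, 0.0, 0.7]
contact_force: [-4.6, -0.6, -2.0]
gripper_width: 0.0218
```

Call:
carry_out:
  commands: [0.0125,0,0,0,0.8]

```text
time_s: 17.6
tcp_pos: [0.5169, -0.1641, 0.0694]
eef_rot: [-180.0, 0.0, 0.7]
contact_force: [-4.3, -0.1, -2.3]
gripper_width: 0.0218
```

Call:
carry_out:
  commands: [0.0125,0,0,0,0.8]

```text
time_s: 17.7
tcp_pos: [0.5174, -0.1641, 0.0694]
eef_rot: [180.0, 0.0, 0.7]
contact_force: [-4.0, 0.1, -1.4]
gripper_width: 0.0217
```

Call:
carry_out:
  commands: [0.0125,0,0,0,0.8]

```text
time_s: 17.8
tcp_pos: [0.5179, -0.1641, 0.0694]
eef_rot: [180.0, 0.0, 0.7]
contact_force: [-4.4, 0.2, -1.8]
gripper_width: 0.0221
```

Call:
carry_out:
  commands: [0.0125,0.001,0,0,0.8]

```text
time_s: 17.9
tcp_pos: [0.5184, -0.1641, 0.0694]
eef_rot: [-180.0, 0.0, 0.7]
contact_force: [-4.1, -0.4, -2.3]
gripper_width: 0.0218
```

Call:
carry_out:
  commands: [0.0125,0,0,0,0.8]

```text
time_s: 18.0
tcp_pos: [0.5189, -0.1641, 0.0694]
eef_rot: [-180.0, 0.0, 0.7]
contact_force: [-4.4, 1.6, -3.0]
gripper_width: 0.0222
```

Call:
carry_out:
  commands: [0.0125,0,0,0,0.8]

```text
time_s: 18.1
tcp_pos: [0.5194, -0.1641, 0.0694]
eef_rot: [-180.0, -0.0, 0.7]
contact_force: [-4.1, -0.2, -2.8]
gripper_width: 0.0217
```

Call:
carry_out:
  commands: [0.0125,0,0,0,0.8]

```text
time_s: 18.2
tcp_pos: [0.5199, -0.1641, 0.0694]
eef_rot: [-180.0, 0.0, 0.7]
contact_force: [-3.8, 1.2, -0.8]
gripper_width: 0.0221
```

Call:
carry_out:
  commands: [0.0125,0.001,0,0,0.8]

```text
time_s: 18.3
tcp_pos: [0.5204, -0.164, 0.0694]
eef_rot: [-180.0, -0.0, 0.7]
contact_force: [-3.9, -0.1, -2.7]
gripper_width: 0.0218
```

```bash
python3 f.py
```

```text
[ 0.5205 -0.1641  0.0694 -3.8206 -0.0339 -2.8311] sd 0.48 max -4.34 18.6
```

Call:
carry_out:
  commands: [0.0125,0,0,0,0.8]

```text
time_s: 18.7
tcp_pos: [0.5208, -0.1641, 0.0694]
eef_rot: [-180.0, 0.0, 0.7]
contact_force: [-4.3, -0.3, -3.3]
gripper_width: 0.0221
```

Call:
carry_out:
  commands: [0.0125,0,0,0,0.8]

```text
time_s: 18.8
tcp_pos: [0.5214, -0.1641, 0.0694]
eef_rot: [180.0, 0.0, 0.7]
contact_force: [-4.3, 0.1, -2.1]
gripper_width: 0.0218
```

Call:
carry_out:
  commands: [0.0125,0,0,0,0.8]

```text
time_s: 18.9
tcp_pos: [0.5219, -0.1641, 0.0694]
eef_rot: [-180.0, 0.0, 0.7]
contact_force: [-4.0, -0.2, -2.7]
gripper_width: 0.0215
```

Call:
carry_out:
  commands: [0.0125,0.001,0,0,0.8]

```text
time_s: 19.0
tcp_pos: [0.5223, -0.164, 0.0694]
eef_rot: [-180.0, 0.0, 0.7]
contact_force: [-3.6, 0.7, -1.2]
gripper_width: 0.0218
```

Call:
carry_out:
  commands: [0.0125,0,0,0,0.8]

```text
time_s: 19.1
tcp_pos: [0.5228, -0.164, 0.0694]
eef_rot: [180.0, 0.0, 0.7]
contact_force: [-4.1, -0.2, -1.4]
gripper_width: 0.0221
```

```bash
python3 f.py
```

```text
[ 0.5229 -0.164   0.0694 -4.1794 -0.1875 -2.1623] sd 0.49 max -5.16 19.4
```

Call:
carry_out:
  commands: [0.0125,0,0,0,0.8]

```text
time_s: 19.5
tcp_pos: [0.5233, -0.164, 0.0694]
eef_rot: [-180.0, 0.0, 0.7]
contact_force: [-4.5, -0.6, -1.7]
gripper_width: 0.0214
```

Call:
carry_out:
  commands: [0.0125,0,0,0,0.8]

```text
time_s: 19.6
tcp_pos: [0.5238, -0.164, 0.0693]
eef_rot: [-180.0, 0.0, 0.7]
contact_force: [-4.5, 0.1, -2.6]
gripper_width: 0.0222
```

Call:
carry_out:
  commands: [0.0125,0,0,0,0.8]

```text
time_s: 19.7
tcp_pos: [0.5243, -0.164, 0.0693]
eef_rot: [-180.0, 0.0, 0.7]
contact_force: [-5.5, 0.8, -1.3]
gripper_width: 0.0215
```

Call:
carry_out:
  commands: [0.0125,0.001,0,0,0.8]

```text
time_s: 19.8
tcp_pos: [0.5248, -0.164, 0.0693]
eef_rot: [180.0, 0.0, 0.7]
contact_force: [-4.8, -0.2, -2.0]
gripper_width: 0.0216
```

```bash
python3 f.py
```

```text
[ 5.2490e-01 -1.6400e-01  6.9400e-02 -4.8554e+00  2.0000e-03 -1.6963e+00] sd 0.45 max -5.47 20.1
```

The force rise shows the spring pin is engaged, so smaller steps now.

Call:
carry_out:
  commands: [0.01,0,0,0,0.8]

```text
time_s: 20.2
tcp_pos: [0.5251, -0.164, 0.0693]
eef_rot: [-180.0, 0.0, 0.7]
contact_force: [-5.1, 0.2, -1.5]
gripper_width: 0.0216
```

Call:
carry_out:
  commands: [0.01,0,0,0,0.8]

```text
time_s: 20.3
tcp_pos: [0.5255, -0.164, 0.0693]
eef_rot: [-180.0, 0.0, 0.7]
contact_force: [-6.3, 0.1, -2.2]
gripper_width: 0.0215
```

```bash
python3 f.py
```

```text
[ 0.5255 -0.164   0.0693 -5.1371  0.0441 -1.2475] sd 0.35 max -5.5 20.6
```

Call:
carry_out:
  commands: [0.0075,0,0,0,0.8]

```text
time_s: 20.7
tcp_pos: [0.5256, -0.164, 0.0693]
eef_rot: [-180.0, 0.0, 0.7]
contact_force: [-7.1, 0.3, -0.2]
gripper_width: 0.0214
```

```bash
python3 f.py
```

```text
[ 0.5255 -0.164   0.0693 -6.1777  0.3884 -1.1754] sd 0.4 max -6.58 21.0
```

Call:
carry_out:
  commands: [0.0075,0,0,0,0.8]

```text
time_s: 21.1
tcp_pos: [0.5255, -0.164, 0.0692]
eef_rot: [-180.0, 0.1, 0.7]
contact_force: [-6.7, 1.3, -1.7]
gripper_width: 0.0219
```

```bash
python3 f.py
```

```text
[ 0.5255 -0.164   0.0692 -6.9278 -0.2411 -0.501 ] sd 0.5 max -7.65 21.4
```

Call:
carry_out:
  commands: [0.0125,0,0,0,0.8,0.0125,0,0,0,0.8]

```text
time_s: 21.6
tcp_pos: [0.5256, -0.1641, 0.069]
eef_rot: [-180.0, 0.2, 0.7]
contact_force: [-10.3, 0.6, 0.9]
gripper_width: 0.0215
```

```bash
python3 f.py
```

```text
[ 0.5256 -0.164   0.0691 -9.6041  0.5321  1.4396] sd 0.63 max -10.26 21.9
```

Solid at 9.6 N with no further motion. I'll hold, then relieve the load.

Call:
carry_out:
  commands: [0,0,0,0,0.8,0,0,0,0,0.8,0,0,0,0,0.8,0,0,0,0,0.8,0,0,0,0,0.8,0,0,0,0,0.8]

```text
time_s: 22.5
tcp_pos: [0.5256, -0.164, 0.0691]
eef_rot: [-180.0, 0.2, 0.7]
contact_force: [-9.3, 0.7, 0.8]
gripper_width: 0.0216
```

Call:
carry_out:
  commands: [-0.02,0,0.005,0,0.8,-0.02,0,0.005,0,0.8,-0.02,0,0.002,0,0.8,-0.02,0,0,0,0.8]

```text
time_s: 22.9
tcp_pos: [0.5253, -0.1639, 0.0703]
eef_rot: [180.0, -0.1, 0.8]
contact_force: [-0.8, -0.2, -1.6]
gripper_width: 0.0218
```

```bash
python3 f.py; python3 -c "
from h import *
print(telemetry.get_state()['eef_rot'])
save('wrist','w9'); save('top','t9')
a,_=load('w9'); cv2.imwrite('pics/c9.png',cv2.resize(a[:130,230:410],None,fx=4,fy=4,interpolation=cv2.INTER_CUBIC))"
```

```text
[ 0.5253 -0.1639  0.0703 -0.2703  0.043  -2.0148] sd 0.3 max -0.84 23.2
[ 1.79994158e+02 -1.09073085e-01  7.51996474e-01]
```

Call:
carry_out:
  commands: [-0.02,0,-0.01,0,0.8,-0.04,0,-0.01,0,0.8,-0.06,-0.001,0,0,0.8,-0.08,-0.001,0,0,0.8,-0.08,-0.001,0,0,0.8,-0.08,-0.001,0,0,0.8,-0.08,-0.001,0,0,0.8,-0.08,-0.001,0,0,0.8]

```text
time_s: 24.1
tcp_pos: [0.503, -0.1642, 0.0691]
eef_rot: [-180.0, -0.0, 0.7]
contact_force: [0.1, -0.0, -1.7]
gripper_width: 0.0217
```

Call:
carry_out:
  commands: [-0.08,-0.001,0,0,0.8,-0.08,-0.001,0,0,0.8,-0.08,-0.001,0,0,0.8,-0.08,-0.001,0,0,0.8,-0.08,-0.001,0,0,0.8,-0.08,-0.001,0,0,0.8,-0.08,-0.001,0,0,0.8,-0.08,-0.001,0,0,0.8]

```text
time_s: 24.9
tcp_pos: [0.4774, -0.1645, 0.0691]
eef_rot: [180.0, -0.0, 0.7]
contact_force: [0.2, -0.2, -2.7]
gripper_width: 0.0215
```

Call:
carry_out:
  commands: [-0.08,-0.001,0,0,0.8,-0.08,-0.001,0,0,0.8,-0.08,-0.001,0,0,0.8,-0.1,-0.001,0,0,0.8,-0.15,-0.001,0,0,0.8,-0.2,-0.001,0,0,0.8,-0.1,0,0,0,0.8,0,0,0,0,0.8]

```text
time_s: 25.7
tcp_pos: [0.4453, -0.1648, 0.0691]
eef_rot: [-180.0, 0.0, 0.7]
contact_force: [0.2, -0.1, -1.8]
gripper_width: 0.0218
```

```bash
python3 -c "
from h import *
s=telemetry.get_state(); print(s['tcp_pos'],s['eef_rot'],s['time_s'],s['contact_force'])
save('wrist','w10'); save('top','t10'); save('side','s10')
a,_=load('w10'); b,_=load('t10'); c,_=load('s10')
a=a[:300,160:480]
b=cv2.resize(b[120:240,330:450],(360,360),interpolation=cv2.INTER_CUBIC); c=cv2.resize(c[220:320,340:500],(480,300),interpolation=cv2.INTER_CUBIC)
o=np.zeros((600,800,3),np.uint8); o[:300,:320]=a; o[300:,:480]=c; o[:360,440:800][:, :]=b; o[300:360,:480]=c[:60]
cv2.imwrite('pics/c10.png',o)
# predicted peg pixel
_,d=load('w10');print(proj(d,[[.6345,-.162,.053]])-[160,0])
"
```

```text
[ 0.44532747 -0.16480699  0.06914005] [-1.79997035e+02  7.87768254e-03  7.29615445e-01] 25.7 [ 0.20497615 -0.08039445 -1.76122458]
[[ 156.91068542 -287.11098237]]
```

View pics/c10.png

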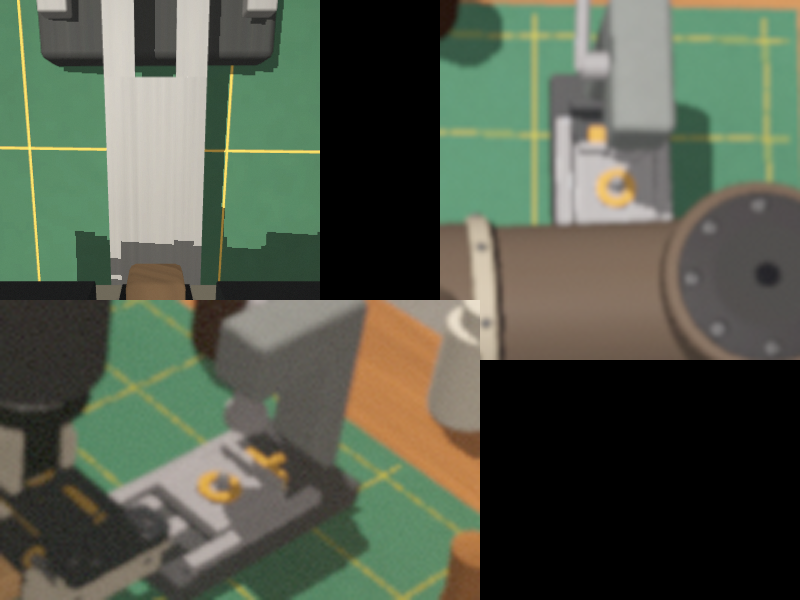

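The washer lies flat around the peg, the shuttle is against the brass stop, and the fork is fully clear (tip ~18 mm in front of the shuttle). I'll return the loader to its free spot on the mat.

Call:
carry_out:
  commands: [-0.1,0,0.2,0,0.8,-0.1,0,0.4,0,0.8,0,0.2,0.4,0,0.8,0,0.4,0,-0.06,0.8,0,0.6,0,-0.06,0.8,0,0.6,0,-0.06,0.8,0,0.6,0,-0.06,0.8,0,0.6,0,-0.06,0.8]

```text
time_s: 26.65
tcp_pos: [0.438, -0.0439, 0.1097]
eef_rot: [-180.0, -0.0, -0.5]
contact_force: [-0.0, -0.8, -1.1]
gripper_width: 0.0217
```

Call:
carry_out:
  commands: [0.2,0.6,0,-0.06,0.8,0.3,0.6,0,-0.06,0.8,0.3,0.6,0,-0.06,0.8,0.3,0.6,0,-0.06,0.8,0.3,0.6,0,-0.06,0.8,0.3,0.6,0,-0.06,0.8,0.3,0.6,0,0,0.8,0.3,0.4,0,0,0.8]

```text
time_s: 27.45
tcp_pos: [0.5306, 0.1407, 0.1096]
eef_rot: [-180.0, -0.0, -1.9]
contact_force: [-0.2, -0.2, -0.8]
gripper_width: 0.0216
```

Call:
carry_out:
  commands: [0.2,0.3,0,0,0.8,0.1,0.3,-0.2,0,0.8,0.1,0.1,-0.4,0,0.8,0,0,-0.4,0,0.8,0,0,-0.4,0,0.8,0,0,-0.2,0,0.8,0,0,-0.1,0,0.8,0,0,0,0,0.8]

```text
time_s: 28.25
tcp_pos: [0.5459, 0.167, 0.0407]
eef_rot: [180.0, 0.0, -1.9]
contact_force: [-0.7, 0.2, -2.3]
gripper_width: 0.0218
```

```bash
python3 f.py
```

```text
[ 0.5464  0.1674  0.0417 -0.0682  0.1009 -0.887 ] sd 0.38 max -0.63 28.55
```

Call:
carry_out:
  commands: [0,0,-0.07,0,0.8,0,0,-0.06,0,0.8,0,0,-0.05,0,0.8,0,0,-0.025,0,0.8,0,0,0,0,0.8]

```text
time_s: 29.05
tcp_pos: [0.546, 0.1671, 0.0326]
eef_rot: [180.0, 0.0, -1.9]
contact_force: [-0.1, -0.1, -1.3]
gripper_width: 0.0218
```

```bash
python3 f.py
```

```text
[ 0.5461  0.1672  0.0329  0.2012  0.1262 -1.0743] sd 0.33 max -0.18 29.35
```

Call:
carry_out:
  commands: [0,0,-0.01,0,0.8,0,0,-0.01,0,0.8,0,0,0,0,0.8]

```text
time_s: 29.65
tcp_pos: [0.5461, 0.1672, 0.032]
eef_rot: [-180.0, -0.0, -1.9]
contact_force: [1.0, -0.1, -0.0]
gripper_width: 0.0219
```

```bash
python3 f.py
```

```text
[ 0.5461  0.1672  0.0321  0.2873  0.2045 -1.6484] sd 0.46 max -0.37 29.95
```

Call:
carry_out:
  commands: [0,0,-0.01,0,0.8,0,0,0,0,0.8,0,0,0,0,0.45,0,0,0,0,0.4,0,0,0,0,0.3,0,0,0,0,0,0,0,0,0,0,0,0,0,0,-0.2]

```text
time_s: 30.75
tcp_pos: [0.5461, 0.1672, 0.0316]
eef_rot: [180.0, -0.0, -1.9]
contact_force: [-0.4, 0.5, 0.3]
gripper_width: 0.047
```

Call:
carry_out:
  commands: [0,0,0,0,-0.2,0,0,0.2,0,-0.2,0,0,0.5,0,-0.2,0,0,1,0,-0.2,0,0,1,0,-0.2,0,0,1,0,-0.2,-0.5,0,0.5,0,-0.2,-0.5,0,0,0,-0.2]

```text
time_s: 31.55
tcp_pos: [0.5074, 0.168, 0.2038]
eef_rot: [-179.8, -0.3, -1.9]
contact_force: [0.0, 0.3, -0.9]
gripper_width: 0.0524
```

Call:
carry_out:
  commands: [-0.5,0.5,0,0,-0.2,-0.5,0.5,0,0,-0.2,0,0,0,0,-0.2,0,0,0,0,-0.2,0,0,0,0,-0.2]

```text
time_s: 32.05
tcp_pos: [0.4664, 0.2071, 0.2]
eef_rot: [-180.0, -0.0, -1.9]
contact_force: [0.2, 0.4, 0.5]
gripper_width: 0.0527
```

```bash
python3 -c "
from h import *
s=telemetry.get_state(); print(s['tcp_pos'],s['time_s'],s['contact_force'],s['gripper_width'])
save('top','t12'); im,d=save('wrist','w12')
# washer / brass pixels in top view: position of ring on deck; loader handle mask in top view
for f in ('t10','t12'):
    im,d=load(f); h=cv2.cvtColor(im,cv2.COLOR_BGR2HSV); m=cv2.inRange(h,(10,110,110),(28,255,255))
    n,l,st,c=cv2.connectedComponentsWithStats(m[120:240,330:430]); 
    for i in range(1,n):
        if st[i,4]>8: print(f,st[i],onz(d,[c[i]+[330,120]],.042)[0].round(4))
im,d=load('w12'); h=cv2.cvtColor(im,cv2.COLOR_BGR2HSV); m=cv2.inRange(h,(8,70,80),(28,255,255))
print(d['W'][0][3],[ (st.tolist(),c.round()) for st,c in [(a,b) for a,b in zip(*cv2.connectedComponentsWithStats(m)[2:])] if st[4]>200])
a,_=load('top0');b,_=load('t12')
df=np.abs(a.astype(int)-b).max(2)>60; n,l,st,c=cv2.connectedComponentsWithStats(df.astype(np.uint8)); print('changed regions',[(st[i].tolist()) for i in range(1,n) if st[i,4]>12])
"
```

```text
[0.46639127 0.20706427 0.20002424] 32.05 [0.17252516 0.40539645 0.47234888] 0.052711323012100623
t10 [22  0 22  1 22] [ 0.7955 -0.0986  0.042 ]
t10 [77  0 23  2 45] [ 0.7972 -0.24    0.042 ]
t10 [49 42  6  5 26] [ 0.6797 -0.1462  0.042 ]
t10 [53 57 12 12 67] [ 0.632  -0.1636  0.042 ]
t12 [22  0 22  1 22] [ 0.7955 -0.0986  0.042 ]
t12 [77  0 23  2 45] [ 0.7972 -0.24    0.042 ]
t12 [49 42  6  5 26] [ 0.6797 -0.1462  0.042 ]
t12 [53 57 12 12 67] [ 0.632  -0.1636  0.042 ]
0.5392636980012652 [([0, 0, 640, 480, 240238], array([349., 249.])), ([0, 0, 183, 322, 38856], array([ 91., 153.])), ([166, 0, 474, 290, 10888], array([424., 153.])), ([0, 67, 29, 25, 333], array([ 9., 77.])), ([590, 291, 47, 31, 633], array([619., 300.])), ([256, 299, 120, 23, 2560], array([317., 311.])), ([169, 306, 26, 69, 869], array([179., 340.])), ([437, 306, 27, 69, 937], array([453., 339.])), ([186, 358, 450, 49, 11674], array([374., 388.]))]
changed regions [[5, 126, 266, 153, 13603], [76, 154, 34, 51, 549], [375, 167, 18, 20, 198], [396, 172, 4, 6, 19], [376, 197, 25, 10, 250], [263, 213, 6, 34, 87], [27, 239, 22, 5, 48], [211, 240, 13, 2, 14], [0, 263, 18, 24, 330], [37, 270, 24, 20, 286], [0, 288, 69, 72, 2279], [34, 290, 24, 8, 72], [297, 295, 8, 6, 15], [306, 297, 21, 5, 47], [328, 298, 12, 5, 22], [97, 305, 117, 175, 5832], [0, 309, 6, 8, 35], [17, 312, 72, 63, 1513], [249, 330, 7, 4, 13], [284, 331, 20, 5, 60], [26, 339, 26, 26, 489], [252, 359, 74, 9, 305], [324, 369, 11, 5, 25], [336, 373, 19, 11, 49], [13, 375, 100, 86, 1082], [301, 393, 18, 7, 59], [324, 395, 32, 16, 106], [47, 406, 12, 2, 18], [51, 409, 23, 3, 42], [286, 419, 15, 7, 70], [285, 427, 4, 9, 26], [75, 429, 39, 9, 149], [283, 431, 28, 32, 133], [368, 466, 6, 7, 24], [98, 476, 10, 4, 25]]
```

```bash
python3 -c "
from h import *
im,d=load('w12'); h=cv2.cvtColor(im,cv2.COLOR_BGR2HSV)
m=cv2.inRange(h,(0,0,110),(180,45,255)); m[290:]=0
n,l,st,c=cv2.connectedComponentsWithStats(m)
p=proj(d,[[.6618,.1634,.005],[.59,.1655,.005]]); print('expect',p)
for i in range(1,n):
    if st[i,4]>1000:
        r_=cv2.minAreaRect(np.argwhere(l==i)[:,::-1].astype(np.float32)); b=cv2.boxPoints(r_); print(st[i],onz(d,b,.005).round(4).tolist())
"
```

```text
expect [[367.31601227 -43.97306983]
 [364.13308118  64.04995528]]
[ 336    0   56  132 5389] [[0.5407, 0.189, 0.005], [0.6353, 0.1851, 0.005], [0.6331, 0.1453, 0.005], [0.5383, 0.1454, 0.005]]
[   0   77   78  118 6373] [[0.5694, 0.4724, 0.005], [0.5935, 0.4117, 0.005], [0.5163, 0.3876, 0.005], [0.4888, 0.4522, 0.005]]
```

```bash
python3 -c "
from h import *
print(r.close_job())"
```

```text
the job is handed in; nothing more can be done
None
```

I did the whole task as asked and handed it in at about 32 s of the 72 s allowed.

- **Loading:** I gripped the handle 15 mm ahead of the marked grip point, near the loader's centre of mass, and carried it with the washer staying put on the fork. A picture through the hole showed the peg inside it with no contact force.
- **Pushing home:** The shuttle slid at about 4 N and the spring pin raised that to about 5 N. Then it stopped solid, with no further TCP motion. I held 9.3–10.3 N for about 0.9 s; the highest force I read was 10.3 N.
- **Withdrawing:** The fork came straight back with about 0 N along the push direction. The camera views showed the washer flat around the peg and the shuttle against the brass stop.
- **Laying down:** I set the loader about 11 mm to the left of its original place on the mat, well clear of the press, and let go.

**Last checks:**
- The washer and stop were in the same place in the top view before and after I laid the loader down.
- The loader's blade measured 40 mm wide at mat height, which fits it lying flat. I had used all 12 picture views by then, so this was a measurement rather than a look.
- The change check on the bystanders was inconclusive, because the arm and its shadow covered parts of the picture. I didn't move near any of them at low height.
- During the hold, the vertical force rose about 3 N, so the blade tip was probably resting lightly on the deck or fence. I raised the fork slightly before withdrawing, and the force cleared.

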